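# Slide the instrument case onto its bench mat

## Task

Put the instrument case away on its mat: push the black case with the metal latch across the worktop, without lifting or tipping it, until it lies wholly on the thin grey mat, lengthwise along it. Leave the notebook and the roll of tape where they lie.

Things in the scene. Friction and masses are not known exactly. Their poses are not given: they have to be found in the camera images.
- case: Black closed instrument case, aluminium edging, loose, lid fixed shut; about 0.6 kg. 59 mm high, 126 (x) by 208 mm (y, long way): too wide to grip. Upright flat ends at y = +-104 mm, sides at x = -63 and +67 mm; a latch stands out 8 mm from the -x side (facing the robot), at y -58 to -34 mm. Left or right of the mat, y nearly along world y; slides if pushed low. Origin: centre of underside, z up.
- mat: Thin grey rectangular mat with a dark border line, lying fixed on the worktop, 180 mm (its x) by 250 mm (its y), under 1 mm thick, so the case slides over its edge and on it just as on the worktop. Its y axis is nearly parallel to world y. Origin: its centre; z up.
- notebook: Black notebook lying flat, 208 by 146 mm, only 16 mm thick; a loose bystander to the left or right of the work. Origin: near the centre of its underside.
- tape: Roll of beige tape lying flat, 102 mm across, 25 mm high; a loose bystander on the other side. Origin: centre of its underside.
Mind the look-alikes: they are no part of the job. There is more than one size of the case; the one meant has the size given above.

How it is judged:
By the outcome, as a careful person would: the job done as asked, in the order asked, and still so for the second after the job is handed in, with the robot touching nothing.
It also fails if it takes over 42 s, if anything falls off the work surface, if the arm or the gripper's body presses on something with over 40 N, if the wrist force passes 120 N, or if a joint passes its speed limit or range.

## Robot

A 6-joint arm with a two-finger parallel gripper is mounted at the origin on a cart in front of the work surface, level with it; the furniture and walls round the work are solid. World frame = base frame: x ahead of the robot, y to its left, z up, the work surface at z = 0. Lengths are in mm, angles in rad, forces in N, time in s.
With the tool pointing down it reaches from about 325 to 775 mm from the base axis. Payload 9.3 kg.
Tool frame: the origin (TCP) lies midway between the tips of the shut fingers; the grasp point (between the pads) lies robot.hold_point_z behind it (robot.hold_point_z is the distance from the TCP to the grasp point, in mm); z points along the fingers, y is the direction in which the jaws open and shut (so a half turn about z gives the same grasp; the last joint's range is limited). The gripper opens to 85 mm and grips with 20 to 120 N. Pads are 22 mm wide; open, the fingers measure 114 mm over their backs; the gripper's body (76 mm by 85 mm) begins 54 mm behind the grasp point. The pads swing forward as they close: fully open they stand 13 mm farther back than shut.
Start: joints at [1.14, 0.259, 0.021, 1.334, 0, 1.418], TCP at [150.834, 528.91, 231.279] pointing down, gripper open.
Joint ranges: [-3.04, 3.04], [-0.91, 1.82], [-1.04, 1.36], [-1.92, 1.95], [-1.52, 1.45], [-3.14, 3.14]. Speed limits (rad/s): [2.22, 2.22, 2.79, 3.14, 3.14, 3.14].

## Interface

Orientations are given as a unit quaternion [x, y, z, w].
In Python, from bench import robot gives the robot as it stands.
- The arm moves only by the tool carry_out, never from a script. Its arguments are lists of equal length, an entry for each row: "travel": the shift along the world's x, y, z normalised to -1 to 1, where 1 is 100 mm, a list of three; "twist": the turn about the world's z normalised to -1 to 1, where 1 is 45 degrees; "grip": the closure, from 0 (fully open) to 1 (shut). A call has exactly 8 rows; each row is the pose to reach, as a shift and turn from the pose measured when the call began; what a row does not reach only later rows make up. A row lasts 1/12 s, in which the tool goes at most 41.7 mm and 7.16 degrees, less where a joint would pass 70% of its speed; a pose out of reach is approached as far as the arm can. A call with a number of a shift or a turn outside -1 to 1 is refused whole. A call with a gripper value outside its range is refused whole. The fingers move at their own pace and stop on an object; "squeeze" is the grip in N (left out, the last holds). Time passes only in rows, so rows that repeat a pose let the fingers close, or fill a call up. It gives the time, the measured TCP pose, the force and the opening at its end, in the units of the state.
- robot.get_state(): the state, without advancing time (a new reading comes with each control period).
- robot.grab_frame(name): name is "side" or "top" or "wrist"; returns a dict with "frame" (480x640x3 uint8, red, green, blue), "fx", "fy", "cx", "cy" (pixels), "position" and "orientation" of the camera in the world. Camera axes: x right, y down, z forward; pixel columns grow to the right and rows downward; lengths in mm; the calibration is good to about 2 mm. A picture is of the moment at which its call begins. There is no depth.
- robot.finish_job(): hands the job in, once; it reports no verdict.
The state is a dict: "clock": time; "q": joint angles; "dq": joint speeds; "effort": joint torques, N m; "ee_pos": TCP position; "tcp_rot": TCP orientation; "wrist_force": force on the tool from outside, world axes, zero at the start; "torque": the same for the moment, N m; "width": finger opening in mm.
Only numpy, scipy, OpenCV 4.12 (cv2) and the standard library are available. Lean on these libraries where they do the work, as an engineer would, in place of code of your own. Each camera call takes 0.05 s, during which the arm holds its last target. There are 200 camera calls.

## Working session

There is one attempt and no reset: what is moved stays moved. The work goes in short steps, Python scripts to look and compute and a tool call to move; the robot and the scene stay as the last step left them, time stands still between calls to the robot, and variables do not carry over. Pictures are saved under pics/ and viewed, about 8 in all and at most 12, crops included, and the job is handed in when it is done.

Besides the shell and the picture viewer there is one more tool, called after "Call:" as name(argument=value, ...), one argument or row to a line, values as JSON. carry_out: Moves the arm, as the interface text tells. Scaled input: -1 to 1 covers 100 mm each way for a shift and 45 degrees each way for a turn. Its arguments: {"type":"object","properties":{"travel":{"type":"array"},"twist":{"type":"array"},"grip":{"type":"array"},"squeeze":{"type":"number"}},"required":["travel","twist","grip"]}

```bash
mkdir -p pics; ls; cat > h.py <<'E'
import numpy as np, cv2
from scipy.spatial.transform import Rotation as R
from bench import robot
def grab(n,f):
    d=robot.grab_frame(n); cv2.imwrite('pics/'+f,cv2.cvtColor(d['frame'],cv2.COLOR_RGB2BGR)); return d
def ray(d,px,z=0.):
    px=np.atleast_2d(np.array(px,float))
    v=np.c_[(px[:,0]-d['cx'])/d['fx'],(px[:,1]-d['cy'])/d['fy'],np.ones(len(px))]
    v=R.from_quat(d['orientation']).apply(v); p=np.array(d['position'])
    return p+v*((z-p[2])/v[:,2])[:,None]
E
python3 - <<'E'
from h import *
import pickle
for n in ('top','side'):
    d=grab(n,n+'0.png'); pickle.dump(d,open(n+'0.pkl','wb')); print(n,d['position'],d['orientation'],d['fx'])
E
```

```text
pics
top [ 317.3589757   -11.19849035 1363.86684433] [-0.70324224  0.70871455 -0.03758193  0.04197193] 504.0538360595398
side [ -227.844018  -1580.0983875   825.6147611] [ 0.8220444  -0.16894826  0.11671606 -0.53110908] 607.6058571375761
```

View pics/top0.png

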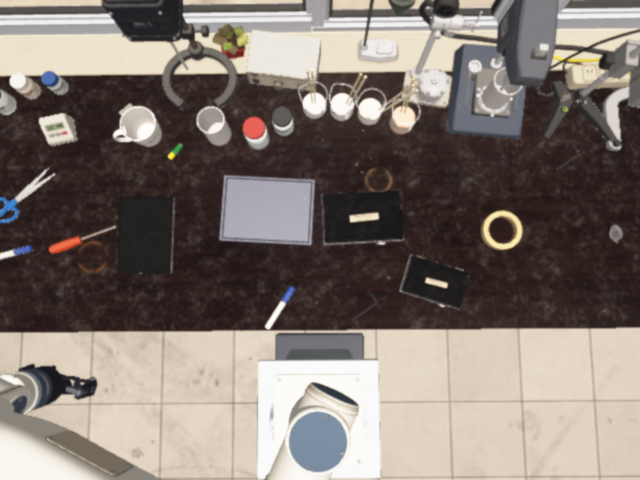

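View pics/side0.png

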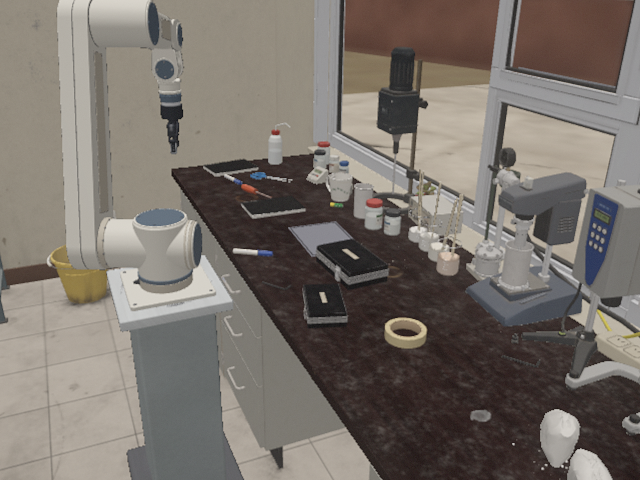

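```bash
python3 - <<'E'
from h import *
import pickle
d=pickle.load(open('top0.pkl','rb')); s=pickle.load(open('side0.pkl','rb'))
a=cv2.cvtColor(d['frame'],cv2.COLOR_RGB2BGR)[165:315,210:480]
a=cv2.resize(a,None,fx=2.9,fy=2.9,interpolation=cv2.INTER_CUBIC); a=np.clip(a.astype(float)*1.5,0,255).astype('uint8')
b=cv2.cvtColor(s['frame'],cv2.COLOR_RGB2BGR)[215:335,280:440]
b=cv2.resize(b,None,fx=4.5,fy=4.5,interpolation=cv2.INTER_CUBIC); b=np.clip(b.astype(float)*1.5,0,255).astype('uint8')
cv2.imwrite('pics/ct.png',a[:, :783]); cv2.imwrite('pics/cs.png',b)
hsv=cv2.cvtColor(d['frame'],cv2.COLOR_RGB2HSV); g=d['frame'].astype(int)
# mat
def rect(m,roi,z,name):
    x0,y0,x1,y1=roi; mm=np.zeros(m.shape,np.uint8); mm[y0:y1,x0:x1]=m[y0:y1,x0:x1]
    mm=cv2.morphologyEx(mm,cv2.MORPH_CLOSE,np.ones((3,3)))
    mm=cv2.morphologyEx(mm,cv2.MORPH_OPEN,np.ones((5,5)))
    c=max(cv2.findContours(mm,0,2)[0],key=cv2.contourArea)
    p=ray(d,c[:,0,:],z)[:,:2].astype(np.float32); r=cv2.minAreaRect(p)
    print(name,cv2.boundingRect(c),r,cv2.boxPoints(r).round(0).tolist())
br=g.max(2)
rect((br>100).astype(np.uint8),(205,165,322,255),0.,'mat')
rect((br<28).astype(np.uint8),(318,180,412,252),59.,'case dark top')
rect((br<28).astype(np.uint8),(395,250,475,312),45.,'small')
print(br[215,312:330],br[215,395:412],br[183:200,370],br[236:250,350])
E
```

```text
mat (220, 175, 95, 70) ((554.93896484375, 135.3924102783203), (252.26683044433594, 182.3812713623047), 86.56854248046875) [[456.0, 15.0], [638.0, 4.0], [654.0, 256.0], [471.0, 267.0]]
case dark top (378, 209, 24, 30) ((504.7037658691406, -191.41140747070312), (59.88315200805664, 77.33624267578125), 88.51578521728516) [[465.0, -220.0], [543.0, -222.0], [544.0, -162.0], [467.0, -160.0]]
small (414, 262, 6, 9) ((393.94451904296875, -261.1839599609375), (13.062652587890625, 21.19972801208496), 88.35028839111328) [[383.0, -267.0], [404.0, -268.0], [405.0, -255.0], [384.0, -254.0]]
[140  92  61  55  57  59  60  59  57  66  84  76  50  37  32  30  30  29] [27 26 24 25 25 25 28 31 37 39 43 46 51 57 61 61 62] [ 55  55  57  67  85 105 113  96  61  35  27  26  27  28  29  27  28] [ 28  27  29  35  45  63  96 100  65  45  40  39  38  40]
```

View pics/ct.png

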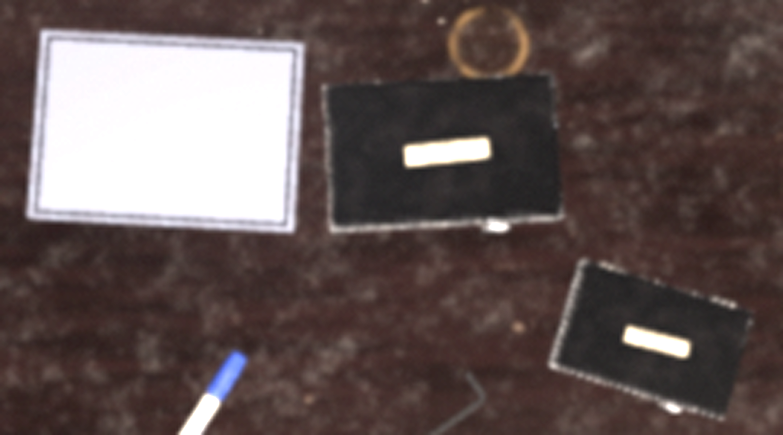

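View pics/cs.png

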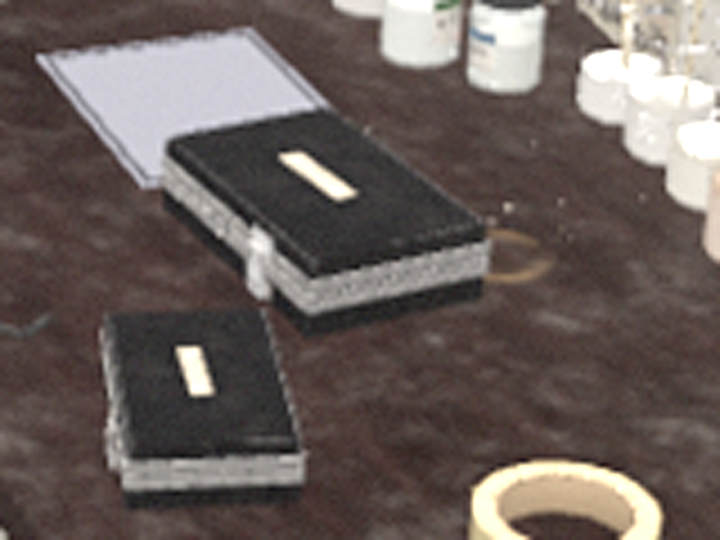

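The big case is at top-view pixel (363,217), with its latch on the robot side. The small look-alike is at (435,282). The mat is at (267,210). Next I check the case's size and height by triangulating its corners across the two views.

```bash
python3 - <<'E'
from h import *
import pickle
d=pickle.load(open('top0.pkl','rb')); s=pickle.load(open('side0.pkl','rb'))
t=np.array([(325,86),(549,75),(562,216),(333,229)])/2.9+[210,165]
sd={'TR':(490,240),'BR':(318,275),'BL':(167,140)}
for n,i in (('TR',1),('BR',2),('BL',3)):
    p=np.array(sd[n])/4.5+[280,215]
    a0,a1=ray(d,t[i],0)[0],ray(d,t[i],60)[0]; b0,b1=ray(s,p,0)[0],ray(s,p,60)[0]
    u=a1-a0;v=b1-b0; k=np.linalg.lstsq(np.c_[u,-v],b0-a0,rcond=None)[0]
    A=a0+k[0]*u;B=b0+k[1]*v; print(n,A.round(0),B.round(0))
c=ray(d,t,59)[:,:2]; print(c.round(0)); r=cv2.minAreaRect(c.astype(np.float32));print(r)
print(np.linalg.norm(c-np.roll(c,-1,0),axis=1), c.mean(0))
lab=np.array([(403,146),(488,138),(491,157),(405,166)])/2.9+[210,165]; print('label',ray(d,lab,59).mean(0))
k=np.array([(583,260),(752,312),(725,416),(551,367)])/2.9+[210,165]; k=ray(d,k,45)[:,:2]; print('small',k.round(0),np.linalg.norm(k-np.roll(k,-1,0),axis=1))
tp=ray(d,[502,231],25);print('tape',tp)
w=robot.grab_frame('wrist'); cv2.imwrite('pics/w0.png',w['frame'][:,:,::-1]); st=robot.get_state(); print(st, w['position'])
E
```

```text
TR [ 595. -222.   39.] [ 599. -224.   40.]
BR [ 464. -230.   43.] [ 471. -233.   44.]
BL [453. -22.  49.] [459. -24.  50.]
[[ 583.  -16.]
 [ 591. -219.]
 [ 462. -228.]
 [ 452.  -22.]]
((522.599365234375, -121.55007934570312), (130.63894653320312, 205.81143188476562), 2.8043017387390137)
[203.46173013 129.06995848 205.81143705 130.63929937] [ 522.18207939 -121.13183316]
label [ 521.56834746 -125.2154338    59.        ]
small [[ 424. -248.]
 [ 376. -398.]
 [ 283. -370.]
 [ 328. -216.]] [158.00354209  96.60718614 160.34681834 100.95384704]
tape [[ 486.84384391 -495.83538462   25.        ]]
{'clock': 0.15, 'q': array([1.14041841e+00, 2.59065686e-01, 2.09257510e-02, 1.33367999e+00,
       1.01935421e-05, 1.41818519e+00]), 'dq': array([-0.0011104 , -0.00294263,  0.00206504, -0.00070276,  0.00032081,
        0.00053682]), 'effort': array([ 4.38254268e-03, -5.55970895e+01,  3.44662464e+01,  1.14028345e-02,
       -8.58648696e-05, -4.31825029e-06]), 'ee_pos': array([150.73367382, 528.72349818, 230.79943827]), 'tcp_rot': array([ 1.38437325e-01,  9.90371064e-01, -4.88743822e-04, -1.51964491e-04]), 'wrist_force': array([0.59450337, 0.21205821, 0.28702217]), 'torque': array([ 0.03555509, -0.05878655,  0.01075222]), 'width': 85.64341389013921} [ 81.44381349 548.48973857 373.48813649]
```

Call:
carry_out(
  travel=[
    [0.1,-0.12,0],
    [0.2,-0.25,0],
    [0.3,-0.38,0],
    [0.4,-0.5,0],
    [0.5,-0.63,0],
    [0.6,-0.76,0],
    [0.7,-0.9,0],
    [0.8,-1,0],
  ],
  twist=[-0.05,-0.1,-0.15,-0.2,-0.25,-0.3,-0.35,-0.4],
  grip=[0.3,0.3,0.3,0.3,0.3,0.3,0.3,0.3],
)

```text
clock: 0.82
ee_pos: [231.0, 427.6, 230.7]
tcp_rot: [0.293, 0.956, -0.001, -0.0]
wrist_force: [-0.5, 0.1, -0.3]
width: 59.7
```

Call:
carry_out(
  travel=[
    [0.1,-0.12,0],
    [0.2,-0.25,0],
    [0.3,-0.38,0],
    [0.4,-0.5,0],
    [0.5,-0.63,0],
    [0.6,-0.76,0],
    [0.7,-0.9,0],
    [0.8,-1,0],
  ],
  twist=[-0.05,-0.1,-0.15,-0.2,-0.25,-0.3,-0.35,-0.4],
  grip=[0.3,0.3,0.3,0.3,0.3,0.3,0.3,0.3],
)

```text
clock: 1.48
ee_pos: [311.2, 326.6, 230.6]
tcp_rot: [0.44, 0.898, -0.001, -0.0]
wrist_force: [-0.5, 0.1, 0.8]
width: 59.7
```

Call:
carry_out(
  travel=[
    [0.1,-0.12,0],
    [0.2,-0.25,0],
    [0.3,-0.38,0],
    [0.4,-0.5,0],
    [0.5,-0.63,0],
    [0.6,-0.76,0],
    [0.7,-0.9,0],
    [0.8,-1,0],
  ],
  twist=[-0.05,-0.1,-0.15,-0.2,-0.25,-0.3,-0.35,-0.4],
  grip=[0.3,0.3,0.3,0.3,0.3,0.3,0.3,0.3],
)

```text
clock: 2.15
ee_pos: [391.5, 225.5, 230.5]
tcp_rot: [0.576, 0.818, -0.001, -0.001]
wrist_force: [0.8, 0.7, -0.5]
width: 59.7
```

Call:
carry_out(
  travel=[
    [0.1,-0.12,0],
    [0.2,-0.25,0],
    [0.3,-0.38,0],
    [0.4,-0.5,0],
    [0.5,-0.63,0],
    [0.6,-0.76,0],
    [0.7,-0.9,0],
    [0.8,-1,0],
  ],
  twist=[-0.05,-0.1,-0.15,-0.2,-0.25,-0.3,-0.35,-0.39],
  grip=[0.3,0.3,0.3,0.3,0.3,0.3,0.3,0.3],
)

```text
clock: 2.82
ee_pos: [471.8, 124.5, 230.3]
tcp_rot: [0.694, 0.72, -0.001, -0.001]
wrist_force: [1.1, 0.8, 0.5]
width: 59.8
```

Call:
carry_out(
  travel=[
    [0.08,-0.12,0],
    [0.16,-0.25,0],
    [0.24,-0.38,0],
    [0.32,-0.5,0],
    [0.4,-0.63,0],
    [0.5,-0.76,0],
    [0.56,-0.9,0],
    [0.56,-1,0],
  ],
  twist=[0,0,0,0,0,0,0,0],
  grip=[0.3,0.3,0.3,0.3,0.3,0.3,0.3,0.3],
)

```text
clock: 3.48
ee_pos: [529.1, 23.1, 229.9]
tcp_rot: [0.695, 0.719, -0.001, -0.001]
wrist_force: [-0.3, 0.8, 0.6]
width: 59.9
```

Call:
carry_out(
  travel=[
    [0,-0.12,0],
    [0,-0.25,0],
    [0,-0.38,0],
    [0,-0.5,0],
    [0,-0.63,0],
    [0,-0.76,0],
    [0,-0.9,0],
    [0,-1,0],
  ],
  twist=[0,0,0,0,0,0,0,0],
  grip=[0.3,0.3,0.3,0.3,0.3,0.3,0.3,0.3],
)

```text
clock: 4.15
ee_pos: [529.0, -78.5, 229.9]
tcp_rot: [0.695, 0.719, -0.001, -0.001]
wrist_force: [-0.4, -0.6, -0.2]
width: 59.9
```

Call:
carry_out(
  travel=[
    [0,-0.12,0],
    [0,-0.25,0],
    [0,-0.38,0],
    [0,-0.5,0],
    [0,-0.63,0],
    [0,-0.76,0],
    [0,-0.9,0],
    [0,-1,0],
  ],
  twist=[0,0,0,0,0,0,0,0],
  grip=[0.3,0.3,0.3,0.3,0.3,0.3,0.3,0.3],
)

```text
clock: 4.82
ee_pos: [529.0, -180.2, 229.9]
tcp_rot: [0.695, 0.719, -0.001, -0.001]
wrist_force: [0.4, -0.1, 0.9]
width: 59.8
```

Call:
carry_out(
  travel=[
    [0,-0.12,0],
    [0,-0.25,0],
    [0,-0.38,0],
    [0,-0.5,0],
    [0,-0.63,0],
    [0,-0.76,0],
    [0,-0.9,0],
    [0,-1,0],
  ],
  twist=[0,0,0,0,0,0,0,0],
  grip=[0.3,0.3,0.3,0.3,0.3,0.3,0.3,0.3],
)

```text
clock: 5.48
ee_pos: [529.0, -281.9, 229.7]
tcp_rot: [0.695, 0.719, -0.001, -0.001]
wrist_force: [-0.4, 1.1, -0.0]
width: 59.8
```

Call:
carry_out(
  travel=[
    [0,0,-0.12],
    [0,0,-0.25],
    [0,0,-0.38],
    [0,0,-0.5],
    [0,0,-0.63],
    [0,0,-0.76],
    [0,0,-0.9],
    [0,0,-1],
  ],
  twist=[0,0,0,0,0,0,0,0],
  grip=[0.3,0.3,0.3,0.3,0.3,0.3,0.3,0.3],
)

```text
clock: 6.15
ee_pos: [528.8, -282.2, 128.5]
tcp_rot: [0.695, 0.719, -0.001, -0.001]
wrist_force: [0.2, 0.2, -0.3]
width: 59.8
```

Call:
carry_out(
  travel=[
    [0,0,-0.12],
    [0,0,-0.25],
    [0,0,-0.38],
    [0,0,-0.5],
    [0,0,-0.63],
    [0,0,-0.76],
    [0,0,-0.9],
    [0,0,-1],
  ],
  twist=[0,0,0,0,0,0,0,0],
  grip=[0.3,0.3,0.3,0.3,0.3,0.3,0.3,0.3],
)

```text
clock: 6.82
ee_pos: [528.5, -282.3, 27.3]
tcp_rot: [0.695, 0.719, -0.002, -0.002]
wrist_force: [0.2, 1.1, -0.1]
width: 59.7
```

```bash
python3 - <<'E'
from h import *
print(robot.hold_point_z)
import pickle
d=grab('side','s1.png'); t=grab('top','t1.png')
a=d['frame'][190:350,270:450,::-1]; a=cv2.resize(a,None,fx=3,fy=3,interpolation=cv2.INTER_CUBIC)
cv2.imwrite('pics/s1c.png',np.clip(a*1.4,0,255))
E
```

```text
18.700000000000003[ WARN:0@2.457] global loadsave.cpp:1063 imwrite_ Unsupported depth image for selected encoder is fallbacked to CV_8U.
```

View pics/s1c.png

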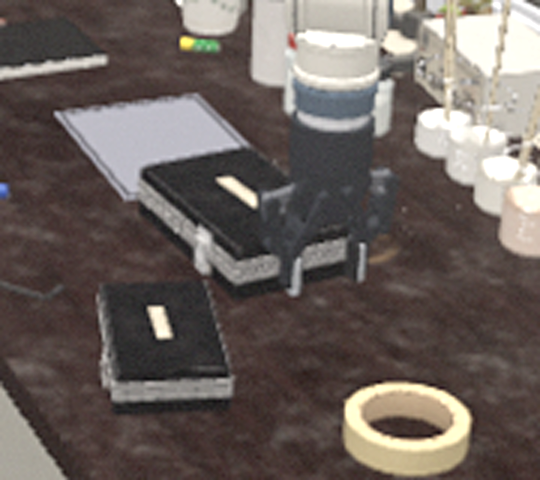

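The gripper stands behind the case's -y end, clear of the small case and the tape. I'll lower it and close in.

Call:
carry_out(
  travel=[
    [0,0,-0.09],
    [0,0,-0.17],
    [0,0.08,-0.17],
    [0,0.16,-0.17],
    [-0.01,0.24,-0.17],
    [-0.01,0.32,-0.17],
    [-0.01,0.38,-0.17],
    [-0.01,0.4,-0.17],
  ],
  twist=[0,0,0,0,0,0,0,0],
  grip=[0.3,0.3,0.3,0.3,0.3,0.3,0.3,0.3],
)

```text
clock: 7.58
ee_pos: [527.1, -240.5, 10.3]
tcp_rot: [0.695, 0.719, -0.002, -0.002]
wrist_force: [-0.3, 0.5, -0.1]
width: 59.8
```

Call:
carry_out(
  travel=[
    [0,0.03,0],
    [0,0.06,0],
    [0,0.09,0],
    [0,0.12,0],
    [0,0.15,0],
    [0,0.18,0],
    [0,0.21,0],
    [0,0.24,0],
  ],
  twist=[0,0,0,0,0,0,0,0],
  grip=[0.3,0.3,0.3,0.3,0.3,0.3,0.3,0.3],
)

```text
clock: 8.25
ee_pos: [527.4, -217.1, 10.7]
tcp_rot: [0.695, 0.719, -0.002, -0.002]
wrist_force: [0.0, -5.1, 1.6]
width: 59.5
```

Call:
carry_out(
  travel=[
    [0,0.06,0],
    [0.01,0.13,0],
    [0.01,0.2,0],
    [0.02,0.27,0],
    [0.03,0.34,0],
    [0.04,0.41,0],
    [0.05,0.48,0],
    [0.06,0.55,0],
  ],
  twist=[-0.01,-0.02,-0.03,-0.04,-0.05,-0.06,-0.06,-0.06],
  grip=[0.3,0.3,0.3,0.3,0.3,0.3,0.3,0.3],
)

```text
clock: 8.92
ee_pos: [533.6, -161.3, 10.7]
tcp_rot: [0.712, 0.702, -0.002, -0.002]
wrist_force: [-0.6, -4.3, 1.1]
width: 59.8
```

Call:
carry_out(
  travel=[
    [0,0.07,0],
    [0.01,0.14,0],
    [0.01,0.21,0],
    [0.02,0.28,0],
    [0.03,0.35,0],
    [0.04,0.42,0],
    [0.05,0.49,0],
    [0.06,0.55,0],
  ],
  twist=[-0.01,-0.02,-0.03,-0.04,-0.05,-0.06,-0.06,-0.06],
  grip=[0.3,0.3,0.3,0.3,0.3,0.3,0.3,0.3],
)

```text
clock: 9.58
ee_pos: [539.7, -105.6, 10.6]
tcp_rot: [0.728, 0.685, -0.002, -0.002]
wrist_force: [-0.3, -4.8, -0.3]
width: 59.9
```

```bash
python3 - <<'E'
from h import *
import pickle
d=grab('top','t2.png'); pickle.dump(d,open('t2.pkl','wb'))
a=d['frame'][150:270,205:405,::-1]; a=cv2.resize(a,None,fx=4,fy=4,interpolation=cv2.INTER_CUBIC)
cv2.imwrite('pics/t2c.png',np.clip(a*1.4,0,255).astype('uint8'))
E
```

```text
(no output)
```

View pics/t2c.png

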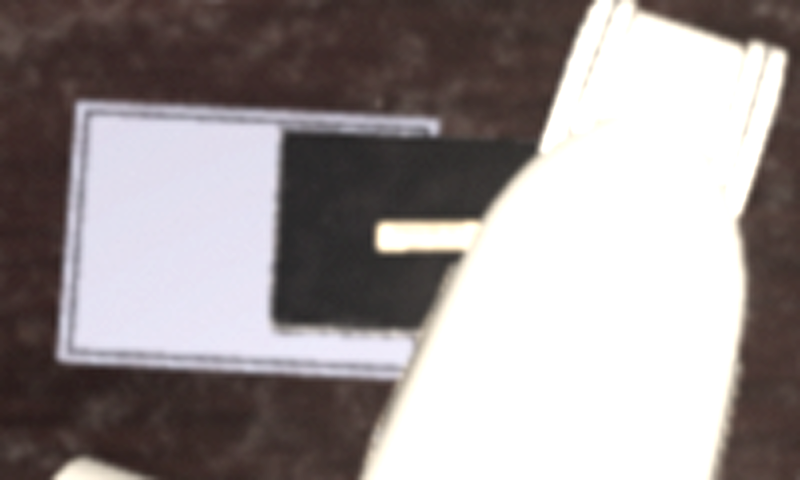

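The case has followed the fingers. Its left end is at crop (282,128)–(273,325), and it already runs nearly parallel to the mat.

```bash
python3 - <<'E'
from h import *
import pickle
d=pickle.load(open('t2.pkl','rb'))
f=lambda q,z: ray(d,np.array(q,float)/4+[205,150],z)[:,:2].round(1)
print(f([(282,128),(273,325),(540,139),(418,331)],59))
print(f([(78,101),(60,361),(440,118),(408,380)],0))
E
```

```text
[[617.9 106.8]
 [486.8 112.4]
 [609.  -63.4]
 [482.1  17.8]]
[[651.7 253.3]
 [470.9 263.2]
 [637.5   3.1]
 [456.   26.1]]
```

Call:
carry_out(
  travel=[
    [0,0.07,0],
    [0.01,0.14,0],
    [0.01,0.22,0],
    [0.02,0.3,0],
    [0.02,0.38,0],
    [0.03,0.46,0],
    [0.03,0.53,0],
    [0.04,0.6,0],
  ],
  twist=[0,0,0,0,0,0,0,0],
  grip=[0.3,0.3,0.3,0.3,0.3,0.3,0.3,0.3],
)

```text
clock: 10.3
ee_pos: [543.6, -43.8, 10.6]
tcp_rot: [0.728, 0.686, -0.001, -0.002]
wrist_force: [-0.3, -3.8, 0.0]
width: 59.8
```

Call:
carry_out(
  travel=[
    [0,0.07,0],
    [0.01,0.14,0],
    [0.01,0.21,0],
    [0.02,0.28,0],
    [0.02,0.34,0],
    [0.03,0.4,0],
    [0.03,0.45,0],
    [0.03,0.48,0],
  ],
  twist=[0,0,0,0,0,0,0,0],
  grip=[0.3,0.3,0.3,0.3,0.3,0.3,0.3,0.3],
)

```text
clock: 10.97
ee_pos: [546.7, 4.9, 10.6]
tcp_rot: [0.728, 0.686, -0.001, -0.002]
wrist_force: [-0.7, -4.5, -0.2]
width: 59.6
```

```bash
python3 - <<'E'
from h import *
import pickle
d=grab('top','t3.png'); pickle.dump(d,open('t3.pkl','wb'))
a=d['frame'][150:270,205:405,::-1]; a=cv2.resize(a,None,fx=4,fy=4,interpolation=cv2.INTER_CUBIC)
cv2.imwrite('pics/t3c.png',np.clip(a*1.4,0,255).astype('uint8'))
E
```

```text
(no output)
```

View pics/t3c.png

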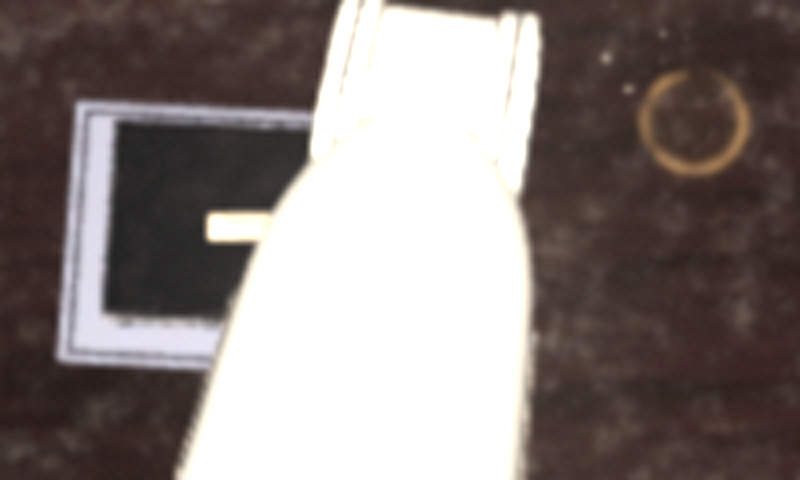

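```bash
python3 - <<'E'
from h import *
import pickle
d=pickle.load(open('t3.pkl','rb'))
f=lambda q,z: ray(d,np.array(q,float)/4+[205,150],z)[:,:2].round(1)
print(f([(118,121),(103,316),(310,128),(225,318)],59), f([(78,101),(60,361)],0))
E
```

```text
[[623.5 215.2]
 [493.6 223.6]
 [617.7  88.3]
 [491.7 143.8]] [[651.7 253.3]
 [470.9 263.2]]
```

Left end is at y≈219, and the target is ≈237. One last slow push of about 17 mm, then I back off.

Call:
carry_out(
  travel=[
    [0,0.03,0],
    [0,0.06,0],
    [0,0.09,0],
    [0.01,0.11,0],
    [0.01,0.13,0],
    [0.01,0.15,0],
    [0.01,0.16,0],
    [0.01,0.16,0],
  ],
  twist=[0,0,0,0,0,0,0,0],
  grip=[0.3,0.3,0.3,0.3,0.3,0.3,0.3,0.3],
)

```text
clock: 11.68
ee_pos: [547.7, 21.5, 10.6]
tcp_rot: [0.727, 0.686, -0.001, -0.002]
wrist_force: [-0.8, -2.2, 0.7]
width: 60.1
```

Call:
carry_out(
  travel=[
    [0,-0.05,0],
    [-0.01,-0.15,0],
    [-0.02,-0.27,0],
    [-0.03,-0.4,0],
    [-0.04,-0.55,0],
    [-0.05,-0.7,0],
    [-0.06,-0.85,0],
    [-0.06,-1,0],
  ],
  twist=[0,0,0,0,0,0,0,0],
  grip=[0.3,0.3,0.3,0.3,0.3,0.3,0.3,0.3],
)

```text
clock: 12.35
ee_pos: [541.2, -80.4, 10.6]
tcp_rot: [0.728, 0.686, -0.001, -0.003]
wrist_force: [-0.1, -0.2, 0.1]
width: 59.6
```

Call:
carry_out(
  travel=[
    [0,-0.12,0.12],
    [0,-0.25,0.25],
    [0,-0.38,0.38],
    [0,-0.5,0.5],
    [0,-0.63,0.63],
    [0,-0.76,0.76],
    [0,-0.9,0.9],
    [0,-1,1],
  ],
  twist=[0,0,0,0,0,0,0,0],
  grip=[0.3,0.3,0.3,0.3,0.3,0.3,0.3,0.3],
)

```text
clock: 13.02
ee_pos: [540.9, -182.9, 111.8]
tcp_rot: [0.728, 0.685, -0.001, -0.002]
wrist_force: [1.2, 0.3, 0.3]
width: 59.8
```

```bash
python3 - <<'E'
from h import *
import pickle
d=grab('top','t4.png'); pickle.dump(d,open('t4.pkl','wb'))
a=d['frame'][150:270,205:405,::-1]; a=cv2.resize(a,None,fx=4,fy=4,interpolation=cv2.INTER_CUBIC)
cv2.imwrite('pics/t4c.png',np.clip(a*1.4,0,255).astype('uint8'))
E
```

```text
(no output)
```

View pics/t4c.png

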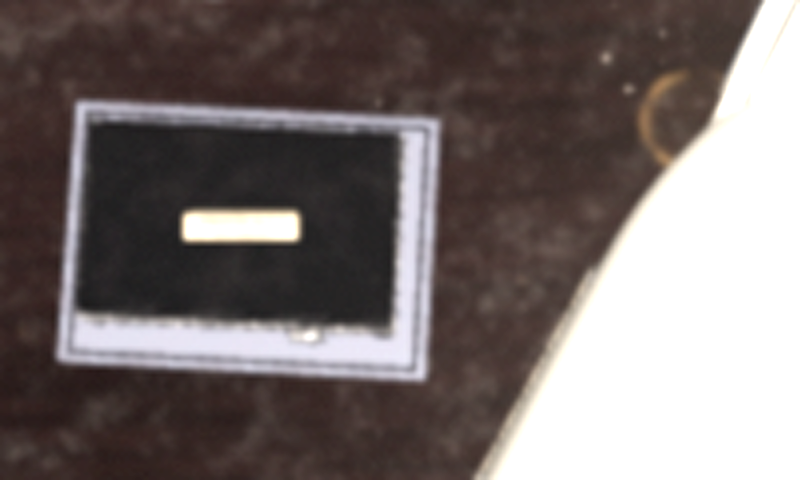

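```bash
python3 - <<'E'
from h import *
import pickle
d=pickle.load(open('t4.pkl','rb')); o=pickle.load(open('top0.pkl','rb'))
f=lambda q,z: ray(d,np.array(q,float)/4+[205,150],z)[:,:2]
c=f([(91,122),(403,130),(393,328),(78,312)],59); m=f([(78,101),(440,118),(425,380),(60,361)],0)
e=m[1]; uy=(m[0]-m[1]+m[3]-m[2]); uy/=np.linalg.norm(uy); ux=np.array([uy[1],-uy[0]])
q=(c-m.mean(0)); print('case corners in mat frame\n',np.c_[q@ux,q@uy].round(1))
diff=np.abs(d['frame'].astype(int)-o['frame']).max(2)
for n,(x0,y0,x1,y1) in dict(notebook=(110,185,182,285),tape=(478,205,528,255),small=(395,250,475,312)).items(): print(n,(diff[y0:y1,x0:x1]>25).sum())
E
```

```text
case corners in mat frame
 [[  63.1  103.4]
 [  67.9 -102.8]
 [ -63.9 -103.4]
 [ -63.7  102.9]]
notebook 0
tape 0
small 1526
```

```bash
python3 - <<'E'
from h import *
import pickle
o=pickle.load(open('side0.pkl','rb'))['frame'].astype(int); d=robot.grab_frame('side')['frame']
x=np.abs(d-o).max(2)
print('small in side',(x[280:328,298:350]>30).sum(),'tape',(x[315:350,380:430]>30).sum())
print(robot.get_state()['wrist_force']); print(robot.finish_job())
E
```

```text
small in side 32 tape 0
[ 0.44548864 -0.34787364  0.31300674]
the job is handed in; nothing more can be done
None
```

I pushed the large black case with the latch about 260 mm to its left onto the grey mat. The two finger tips pressed low on its right-hand end, then I backed the gripper off and handed the job in at about 13 s of the 42 s allowed.

- **Placing:** the last top view puts the case's corners within about ±68 mm by ±104 mm of the mat's centre. The mat reaches ±90 by ±125 mm, so the case is wholly on it with over 20 mm to spare on every side, lengthwise and within about 1° of its axis. The latch, which stands out 8 mm, is also inside.
- **Forces:** the sideways push read about 5 N or less after each move, far below the limits. The gripper was touching nothing at the end.
- **Bystanders:** the notebook and tape show no change in the top view compared with the start.
- **Small look-alike case:** the arm covered it in the last top view. The side view showed only 32 changed pixels in its region; I took that for shading and did not look into it. The gripper passed about 40 mm or more from it.
- **One check that disagreed:** triangulating the case's top corners gave 39–50 mm, against the stated 59 mm. I put this down to roughly picked pixels and used 59 mm. The length and width came out at about 206 by 130 mm, which matches the case meant.

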